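Heatsink on the sine plate

TASK

Pick up the finned heatsink and set it down (do not drop it) on the sloping deck of the small sine plate, fins up and base flat on the slope, about midway along the ledge. One of its two short sides (the 30 mm wide ends, each an outermost fin) must rest against the ledge at the low edge of the deck. Let go of it there and leave the transformer and the terminal block where they are.

Things in the scene. Friction and masses are not known exactly. Their poses are not given: they have to be found in the camera images.
- heatsink_center (a point): Bare aluminium finned heatsink, loose, 45 g: 30 mm (x) by 45 mm (y) by 23 mm high (z, fins up). This point is its centre, 11.5 mm above its underside. Eight thin fins run along its x, side by side along y: grip it across x (30 mm, on the fin ends). Its short sides are the 30 mm wide faces at y = -22.5 and +22.5 mm.
- deck: Tilted deck of a metal sine plate (130x120 mm, 66 high) fixed to the bench, low edge roughly towards the robot. Origin: on its surface at the ledge's foot, midway along, 30 mm above the bench. x up the 20 degree slope, y along the ledge, z out of the surface. Flat for x 0 to 106, y -60 to 60 mm, no side walls. Ledge: 120 long, 6 thick, 8 high. Slippery: a heatsink let go slides down to the ledge.
- transformer: Bystander: small transformer, dark laminated core with a yellow coil, 30 x 42 x 36 mm, loose; origin at the centre of its underside.
- terminal_block: Bystander: green screw terminal block, 22 x 36 x 17 mm, loose; origin at the centre of its underside.
Mind the look-alikes: they are no part of the job. Leave any red look-alike of the part that bears heatsink_center alone.

How it is judged:
By the outcome, as a careful person would: the job done as asked, in the order asked, and still so for the second after the job is handed in, with the robot touching nothing.
It also fails if it takes over 42 s, if anything falls off the work surface, if the arm or the gripper's body presses on something with over 40 N, if the wrist force passes 120 N, or if a joint passes its speed limit or range.

ROBOT

A 7-joint arm with a two-finger parallel gripper is mounted at the origin on a cart in front of the work surface, level with it; the furniture and walls round the work are solid. World frame = base frame: x ahead of the robot, y to its left, z up, the work surface at z = 0. Lengths are in m, angles in rad, forces in N, time in s.
With the tool pointing down it reaches from about 0.425 to 1.025 m from the base axis. Payload 9.4 kg.
Tool frame: the origin (TCP) lies midway between the tips of the shut fingers; the grasp point (between the pads) lies 19 mm behind it; x points along the fingers, y is the direction in which the jaws open and shut, and the axes are right-handed (so a half turn about x gives the same grasp; the last joint's range is limited). The gripper opens to 93 mm and grips with 3 to 60 N. Pads are 15 mm wide; open, the fingers measure 128 mm over their backs; the gripper's body (75 mm by 188 mm) begins 65 mm behind the grasp point.
Start: joints at [1.057, 0.599, -0.003, 1.599, 0.002, 0.943, -0.08], TCP at [0.307, -0.657, 0.219] pointing down, gripper open.
Joint ranges: [-2.57, 2.57], [-0.35, 1.97], [-1.29, 1.29], [0.11, 2.56], [-1.05, 4.19], [0.11, 1.86], [-2.63, 2.63]. Speed limits (rad/s): [2.22, 2.22, 3.01, 3.01, 3.14, 3.14, 3.14].

INTERFACE

Orientations are given as a 3x3 rotation matrix whose columns are the frame's x, y, z axes.
In Python, from cell import monitor, optics, finish_job gives the robot as it stands.
- The arm moves only by the shell command python3 -m handwheel 'ROWS' [OPENING]. ROWS is JSON, a list of rows, each an object with "linear": the shift along the tool's x, y, z as a fraction of full scale, a list of three; "angular": the turn, a rotation vector about the tool's x, y, z as a fraction of full scale, a list of three. In form: [{"linear": [dx, dy, dz], "angular": [rx, ry, rz]}, ...]. A call has 1 to 12 rows; each row is the pose to reach, as a shift and turn from the pose commanded when the call began, along the tool's axes at that moment; what a row does not reach only later rows make up. Full scale, the value 1, is 0.3 m for a shift and 45 degrees for a turn. A row lasts 1/10 s, in which the tool goes at most 50 mm and 8.59 degrees, less where a joint would pass 70% of its speed; a pose out of reach is approached as far as the arm can. A call with a number of a shift or a turn outside -1 to 1 is refused whole. A call with a gripper value outside its range is refused whole. OPENING is the gripper's target within -1 to 1 (shut at 1, half-way at 0, fully open at -1), set as the call begins (- or left out, the last holds). The fingers move at their own pace and stop on an object; the grip force is fixed at half the most. Time passes only in rows, so rows that repeat a pose let the fingers close. It gives the time, the measured TCP pose, the force and the opening at its end, in the units of the state.
- monitor.observe(): the state, without advancing time (a new reading comes with each control period).
- optics.snapshot(name): name is "scene" or "top" or "wrist"; returns (picture, depth): 480x640x3 uint8, blue, green, red; 480x640 float32, m along the optical axis (not along the pixel's ray), 0 where there is no reading.
- optics.calibration(name): a dict with "fx", "fy", "cx", "cy" (pixels), "rvec" (rotation vector, rad) and "tvec" (3), from world to camera coordinates, as OpenCV has them; the wrist camera has in their place "mount" (4x4, takes a point from camera to tool coordinates, whose origin is the TCP and whose axes are the tool frame's). Camera axes: x right, y down, z forward; pixel columns grow to the right and rows downward; lengths in m; the calibration is good to about 2 mm. A picture is of the moment at which its call begins: read the wrist's pose just before it. calibration takes no time and is no camera call.
- finish_job(): hands the job in, once; it reports no verdict.
The state is a dict: "clock": time; "qpos": joint angles; "qd": joint speeds; "joint_efforts": joint torques, N m; "position": TCP position; "tool_rot": TCP orientation; "ft_force": force on the tool from outside, world axes, zero at the start; "ft_torque": the same for the moment, N m; "gripper_width": finger opening in m.
Only numpy, scipy, OpenCV 4.12 (cv2) and the standard library are available. Lean on these libraries where they do the work, as an engineer would, in place of code of your own. Each camera call takes 0.05 s, during which the arm holds its last target.

## Working session

There is one attempt and no reset: what is moved stays moved. The work goes in short steps, Python scripts to look and compute and a shell command to move; the robot and the scene stay as the last step left them, time stands still between calls to the robot, and variables do not carry over. Pictures are saved under pics/ and viewed, and the job is handed in when it is done.

```bash
mkdir -p pics; ls
cat > h.py <<'E'
import numpy as np, cv2
from cell import monitor, optics
def cam(name,st=None):
    c=optics.calibration(name)
    K=np.array([[c['fx'],0,c['cx']],[0,c['fy'],c['cy']],[0,0,1.]])
    if 'mount' in c:
        M=np.array(c['mount']); T=np.eye(4); T[:3,:3]=np.array(st['tool_rot']); T[:3,3]=st['position']
        W=T@M
        return K,W[:3,:3],W[:3,3]
    R=cv2.Rodrigues(np.array(c['rvec'],float))[0]; t=np.array(c['tvec'],float).ravel()
    return K,R.T,-R.T@t
def ray(C,uv):
    K,R,o=C; uv=np.atleast_2d(np.array(uv,float))
    d=np.c_[uv,np.ones(len(uv))]@np.linalg.inv(K).T
    return o,d@R.T
def plane(C,uv,z):
    o,d=ray(C,uv); return o+d*((z-o[2])/d[:,2])[:,None]
def pts(C,depth,uv):
    uv=np.atleast_2d(np.array(uv,int)); o,d=ray(C,uv)
    return o+d*depth[uv[:,1],uv[:,0]][:,None]
def proj(C,P):
    K,R,o=C; q=(np.atleast_2d(P)-o)@R; q=q@K.T; return q[:,:2]/q[:,2:]
E
python3 - <<'E'
from h import *
s=monitor.observe(); print(s)
for n in ['scene','top','wrist']:
    p,d=optics.snapshot(n); cv2.imwrite(f'pics/{n}0.png',p); np.save(f'pics/{n}0.npy',d)
    print(n,optics.calibration(n)); print(cam(n,s)[2])
E
```

```text
pics
{'clock': 0.0, 'qpos': array([ 1.05731203,  0.60013788, -0.00255865,  1.60014148,  0.00180116,
        0.94291368, -0.07981799]), 'qd': array([-9.29541559e-04,  6.42720178e-05,  5.53645391e-04, -1.88562192e-03,
       -7.27172353e-04, -1.07793055e-03, -2.84223234e-04]), 'joint_efforts': array([ 6.48559690e-04, -7.65060711e+01,  1.49759866e+00, -2.52352309e+01,
       -5.24031452e-02,  1.70224754e-02,  1.65749761e-04]), 'position': array([ 0.30647263, -0.65648164,  0.2177464 ]), 'tool_rot': array([[-7.98918565e-04,  4.23076096e-01, -9.06093802e-01],
       [ 1.38411398e-03, -9.06092756e-01, -4.23076828e-01],
       [-9.99998723e-01, -1.59214103e-03,  1.38308784e-04]]), 'ft_force': array([-0.71872545,  0.61870838, -0.84048736]), 'ft_torque': array([-0.0308432 ,  0.04198017, -0.00240625]), 'gripper_width': 0.09285181482623034}
scene {'fx': 615.342785765692, 'fy': 615.342785765692, 'cx': 308.4731290230618, 'cy': 243.84196325872503, 'rvec': array([ 0.85547145, -2.3604461 ,  1.29545427]), 'tvec': array([0.4801084 , 0.22699419, 0.69526263])}
[0.08102437 0.6660685  0.5614342 ]
top {'fx': 526.4952995823177, 'fy': 526.4952995823177, 'cx': 320.7133045210727, 'cy': 237.97484769666508, 'rvec': array([ 2.10472232, -2.12081085,  0.16704586]), 'tvec': array([0.0556387 , 0.56275414, 0.82638511])}
[0.40203101 0.02873393 0.91664915]
wrist {'fx': 369.64552340676784, 'fy': 369.64552340676784, 'cx': 320.6576451441577, 'cy': 229.4938297831852, 'mount': array([[-2.82286947e-04, -2.56245701e-01,  9.66611639e-01,
        -1.65154467e-01],
       [ 9.99999554e-01, -9.43441071e-04,  4.19342178e-05,
        -3.50445358e-04],
       [ 9.01195657e-04,  9.66611220e-01,  2.56245853e-01,
        -7.02972411e-02],
       [ 0.00000000e+00,  0.00000000e+00,  0.00000000e+00,
         1.00000000e+00]])}
[ 0.3701522  -0.62665156  0.38289149]
```

View pics/scene0.png

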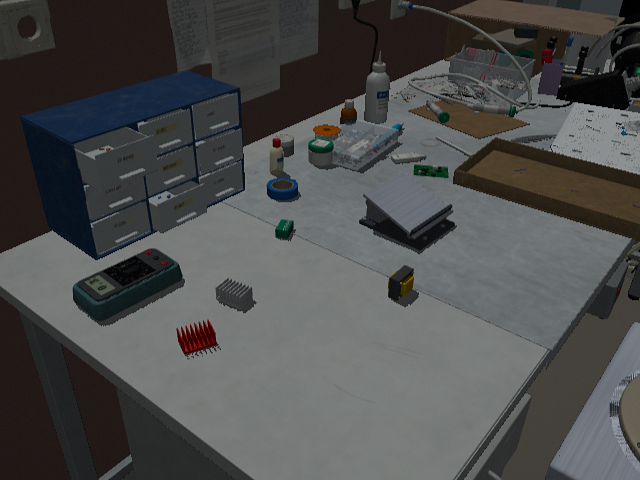

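View pics/top0.png

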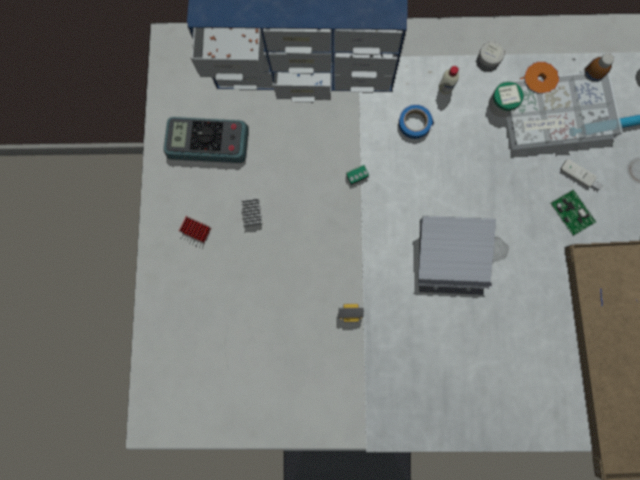

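View pics/wrist0.png

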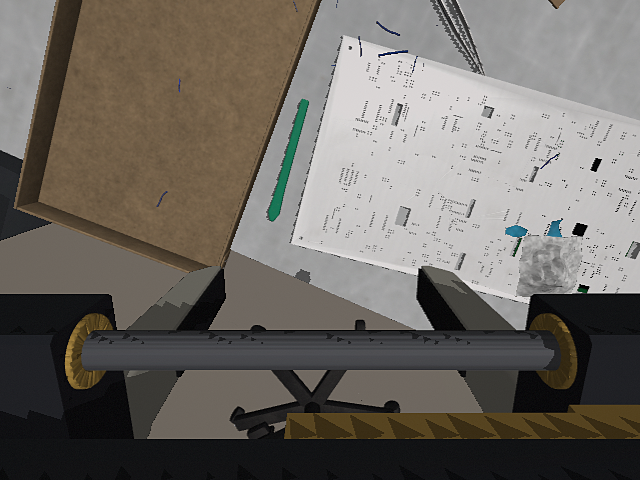

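Candidates for the heatsink: grey finned block, at scene (234,293) and top (251,214); red finned look-alike, at scene (197,338) and top (195,230), which I reject. The sine plate is at top (457,252), the transformer at (350,313), and the terminal block at (357,175). Next I check the choice in a close crop and measure.

Run:
```python
from h import *
p=cv2.imread('pics/top0.png'); d=np.load('pics/top0.npy'); C=cam('top')
a=cv2.resize(p[180:260,170:290],None,fx=5,fy=5,interpolation=cv2.INTER_CUBIC)[:, :]
b=cv2.resize(p[200:310,400:530],None,fx=4,fy=4,interpolation=cv2.INTER_CUBIC)
cv2.imwrite('pics/c1.png',a); cv2.imwrite('pics/c2.png',b)
s=cv2.imread('pics/scene0.png'); cv2.imwrite('pics/c3.png',np.hstack([cv2.resize(s[260:370,165:265],None,fx=4,fy=4),cv2.resize(s[165:265,355:460],(400,440))]))
def show(n,uv): 
    P=pts(C,d,uv); print(n,P.round(4).tolist())
show('table',[[300,300],[250,300],[400,300],[200,180]])
show('hs',[[246,214],[251,214],[256,214]])
for v in range(216,296,6): show(v,[[430,v],[457,v],[484,v]])
# Height maps
vv,uu=np.mgrid[0:480,0:640]; P=pts(C,d,np.c_[uu.ravel(),vv.ravel()]).reshape(480,640,3)
np.save('pics/topP.npy',P)
m=(P[...,2]>0.008)&(d>0)
sub=np.zeros_like(m); sub[190:240,235:270]=1
q=P[m&sub]; print(len(q),q.min(0),q.max(0))
rect=cv2.minAreaRect((q[:,:2]*1000).astype(np.float32)); print(rect)
for n,(u0,u1,v0,v1) in dict(tb=(340,375,160,190),tr=(335,368,298,328),red=(175,215,212,252)).items():
    sub[:]=0; sub[v0:v1,u0:u1]=1; q=P[m&sub]; print(n,q[:,2].max(),cv2.minAreaRect((q[:,:2]*1000).astype(np.float32)))
```

```text
table [[0.4636, 0.089, 0.0041], [0.4644, 0.1763, 0.0007], [0.4626, -0.0836, 0.0005], [0.6821, 0.2716, 0.0017]]
hs [[0.6145, 0.184, 0.0152], [0.6156, 0.176, 0.01], [0.6127, 0.1652, 0.0222]]
216 [[0.5956, -0.1292, 0.0663], [0.6095, -0.1885, 0.0028], [0.6089, -0.2357, 0.0033]]
222 [[0.5863, -0.1295, 0.0624], [0.5861, -0.174, 0.0614], [0.5852, -0.2177, 0.0632]]
228 [[0.5771, -0.1298, 0.0583], [0.5761, -0.1736, 0.0609], [0.5756, -0.2178, 0.0609]]
234 [[0.5675, -0.1299, 0.0557], [0.5666, -0.1738, 0.0579], [0.5665, -0.2186, 0.0557]]
240 [[0.5585, -0.1306, 0.0494], [0.5565, -0.1733, 0.058], [0.5565, -0.2181, 0.0554]]
246 [[0.5491, -0.1309, 0.0452], [0.5476, -0.1742, 0.0515], [0.5474, -0.2191, 0.0498]]
252 [[0.5392, -0.1308, 0.0435], [0.5382, -0.1748, 0.0471], [0.5378, -0.2192, 0.0473]]
258 [[0.529, -0.1303, 0.0442], [0.5285, -0.1748, 0.0447], [0.5283, -0.2197, 0.0433]]
264 [[0.5195, -0.1306, 0.0398], [0.519, -0.1752, 0.0408], [0.519, -0.2206, 0.038]]
270 [[0.5099, -0.1309, 0.0362], [0.5099, -0.1764, 0.0333], [0.5089, -0.22, 0.038]]
276 [[0.5, -0.1308, 0.0343], [0.4998, -0.1759, 0.0331], [0.4997, -0.2214, 0.0306]]
282 [[0.4897, -0.1299, 0.0365], [0.4891, -0.1738, 0.0398], [0.4891, -0.2193, 0.0361]]
288 [[0.4819, -0.1339, 0.0121], [0.4818, -0.1804, 0.009], [0.4821, -0.2281, 0.0025]]
294 [[0.4725, -0.1353, 0.0016], [0.4719, -0.1807, 0.0056], [0.4719, -0.2278, 0.0011]]
406 [0.59536062 0.15760585 0.00805838] [0.64363657 0.19237729 0.02749105]
((619.4339599609375, 174.9984893798828), (45.06182861328125, 30.076961517333984), 8.756549835205078)
tb 0.021882477872729345 ((686.6087036132812, -12.769046783447266), (23.430728912353516, 36.19504165649414), 24.4742374420166)
tr 0.04207210767943981 ((441.54217529296875, 3.0587539672851562), (41.43930435180664, 29.96164894104004), 89.31147766113281)
red 0.027655651434267514 ((589.5415649414062, 274.75848388671875), (45.08924102783203, 29.777175903320312), 65.25948333740234)
```

View pics/c1.png

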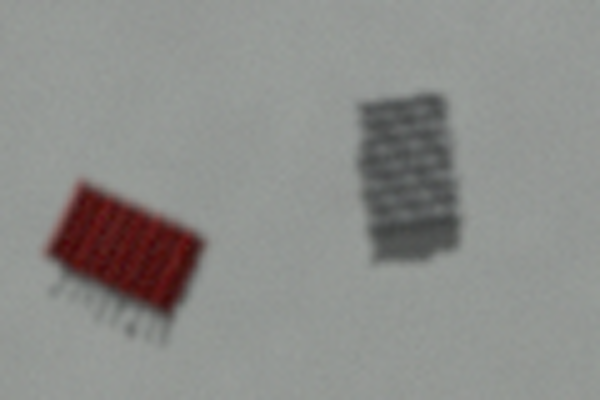

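View pics/c2.png

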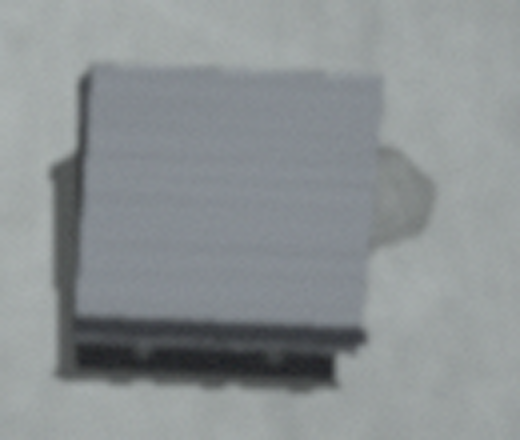

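View pics/c3.png

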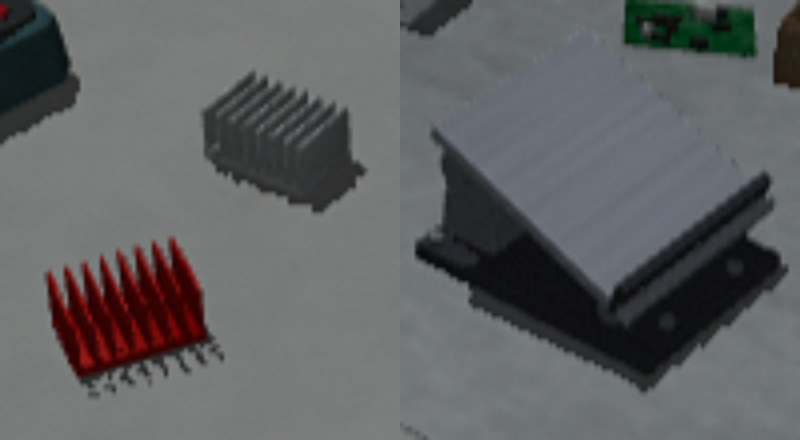

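The close crop shows the grey finned block as the target and the red one as a look-alike. Next is the deck: a plane fit from depth, and its edges and ledge from masks.

Run:
```python
from h import *
p=cv2.imread('pics/top0.png').astype(int); d=np.load('pics/top0.npy'); C=cam('top'); P=np.load('pics/topP.npy')
t=P[300:420,180:340].reshape(-1,3); print('table z',np.median(t[:,2]))
q=P[222:277,424:488].reshape(-1,3)
A=np.c_[q[:,:2],np.ones(len(q))]; c=np.linalg.lstsq(A,q[:,2],rcond=None)[0]
print('plane',c,'tilt',np.degrees(np.arctan(np.hypot(c[0],c[1]))),'yaw',np.degrees(np.arctan2(c[1],c[0])))
# side edges per row: depth > plane-ish (height over plane>-10mm)
L=[];Rr=[]
for v in range(222,278,2):
    r=P[v,405:510]; on=np.abs(r[:,2]-(r[:,:2]@c[:2]+c[2]))<0.008
    u=np.where(on)[0]+405; L.append([u.min()-.5,v]); Rr.append([u.max()+.5,v])
def onplane(uv):
    o,dd=ray(C,uv); s=(c[0]*o[0]+c[1]*o[1]+c[2]-o[2])/(dd[:,2]-c[0]*dd[:,0]-c[1]*dd[:,1]); return o+dd*s[:,None]
for n,E in (('L',L),('R',Rr)):
    W=onplane(E); f=np.polyfit(W[:,0],W[:,1],1); print(n,'yaw',np.degrees(np.arctan(f[0])),'y at .5,.55',np.polyval(f,[.5,.55]))
# bottom: grey ledge transitions
for u in range(425,490,10):
    print(u,p[272:294,u].mean(1).astype(int).tolist())
for u in (430,450,470,484):
    print(u,[ (v,round(float(onplane([[u,v]])[0,0]),4)) for v in (214,216,218,276,278,280,282,284,286)], p[212:222,u].mean(1).astype(int).tolist())
```

```text
table z 0.0008401911347897806
plane [-0.17627787  0.50435354  0.23328266] tilt 28.114334211474173 yaw 109.2651595937143
L yaw 45.554883139357415 y at .5,.55 [-0.2002853  -0.14930734]
R yaw -1.7645895249082102 y at .5,.55 [-0.27438154 -0.27592192]
425 [137, 138, 137, 136, 135, 134, 120, 97, 70, 62, 60, 72, 77, 67, 55, 44, 37, 37, 40, 46, 61, 82]
435 [140, 140, 137, 136, 135, 136, 129, 108, 78, 66, 59, 64, 75, 85, 83, 73, 67, 55, 44, 43, 58, 72]
445 [142, 141, 140, 139, 137, 135, 132, 115, 88, 65, 57, 65, 75, 78, 71, 51, 41, 35, 39, 37, 50, 63]
455 [141, 140, 141, 138, 138, 135, 136, 127, 105, 79, 65, 60, 64, 69, 72, 59, 46, 38, 32, 40, 45, 59]
465 [140, 139, 137, 139, 133, 138, 135, 130, 110, 85, 65, 65, 64, 75, 80, 67, 55, 45, 43, 42, 44, 49]
475 [139, 139, 139, 139, 137, 135, 136, 133, 119, 96, 70, 63, 64, 69, 75, 72, 60, 45, 42, 43, 38, 45]
485 [137, 140, 136, 139, 135, 136, 136, 137, 130, 111, 82, 65, 60, 64, 75, 98, 128, 148, 152, 154, 154, 153]
430 [(214, 0.6), (216, 0.5965), (218, 0.5929), (276, 0.4944), (278, 0.4912), (280, 0.4879), (282, 0.4847), (284, 0.4815), (286, 0.4783)] [168, 167, 166, 159, 152, 141, 137, 137, 137, 140]
450 [(214, 0.6042), (216, 0.6005), (218, 0.5969), (276, 0.4962), (278, 0.4929), (280, 0.4896), (282, 0.4863), (284, 0.483), (286, 0.4797)] [164, 166, 166, 164, 150, 142, 135, 136, 138, 138]
470 [(214, 0.6085), (216, 0.6047), (218, 0.601), (276, 0.498), (278, 0.4946), (280, 0.4912), (282, 0.4879), (284, 0.4845), (286, 0.4812)] [165, 165, 165, 164, 161, 153, 144, 138, 136, 136]
484 [(214, 0.6116), (216, 0.6078), (218, 0.604), (276, 0.4993), (278, 0.4959), (280, 0.4925), (282, 0.489), (284, 0.4856), (286, 0.4823)] [159, 159, 159, 163, 160, 156, 148, 145, 140, 140]
```

Run:
```python
from h import *
p=cv2.imread('pics/top0.png').astype(int); g=p.mean(2); d=np.load('pics/top0.npy'); C=cam('top'); P=np.load('pics/topP.npy')
q=P[222:277,426:486].reshape(-1,3); q=q[(d[222:277,426:486].ravel()>0)]
for i in range(6):
    A=np.c_[q[:,:2],np.ones(len(q))]; c=np.linalg.lstsq(A,q[:,2],rcond=None)[0]; r=q[:,2]-A@c; q=q[np.abs(r)<max(.004,2*np.median(abs(r)))]
print('plane',c,len(q),'tilt',np.degrees(np.arctan(np.hypot(c[0],c[1]))),'yaw',np.degrees(np.arctan2(c[1],c[0])))
def onplane(uv):
    o,dd=ray(C,uv); s=(c[0]*o[0]+c[1]*o[1]+c[2]-o[2])/(dd[:,2]-c[0]*dd[:,0]-c[1]*dd[:,1]); return o+dd*s[:,None]
L=[];R=[]
for v in range(222,276,2):
    on=(np.abs(P[v,:,2]-(P[v,:,:2]@c[:2]+c[2]))<.012)&(d[v]>0)
    a=457
    while on[a-2:a].any(): a-=1
    b=457
    while on[b+1:b+3].any(): b+=1
    L.append([a-.5,v]); R.append([b+.5,v])
for n,E in (('L',L),('R',R)):
    W=onplane(E); f=np.polyfit(W[:,0],W[:,1],1); print(n,'yaw',np.degrees(np.arctan(f[0])),'y at .49,.55',np.polyval(f,[.49,.55]),np.std(W[:,1]-np.polyval(f,W[:,0])))
# ledge edge: level crossing 100, top edge crossing
B=[];T=[]
for u in range(426,486):
    for v in range(274,290):
        if g[v,u]>=100>g[v+1,u]: B.append([u,v+(g[v,u]-100)/(g[v,u]-g[v+1,u])]);break
    for v in range(226,208,-1):
        if g[v,u]<=151<g[v-1,u]: T.append([u,v-(151-g[v,u])/(g[v-1,u]-g[v,u])]);break
for n,E in (('B',B),('T',T)):
    W=onplane(E); f=np.polyfit(W[:,1],W[:,0],1); print(n,'slope dx/dy deg',np.degrees(np.arctan(f[0])),'x at -.18',np.polyval(f,-.18),'rms',np.std(W[:,0]-np.polyval(f,W[:,1])),W[:,2].mean())
```

```text
plane [ 0.35967342 -0.01787634 -0.14992423] 3243 tilt 19.80483033021646 yaw -2.845349438518118
L yaw -2.9280565226617727 y at .49,.55 [-0.11022013 -0.11328906] 0.0004977380105473848
R yaw -2.9797887941349597 y at .49,.55 [-0.23077887 -0.23390211] 0.0004801595673877159
B slope dx/dy deg 2.984329263812202 x at -.18 0.4928901758814265 rms 0.00015860792525790307 0.030578592164563167
T slope dx/dy deg 2.6846053125744986 x at -.18 0.5935921423203634 rms 0.0005760901115328707 0.06678346562003641
```

```bash
cat >> h.py <<'E'
from scipy.spatial.transform import Rotation as Ro
def Rpick(psi):  # psi: long-axis heading deg
    a=np.radians(psi); y=np.array([np.sin(a),-np.cos(a),0]); x=np.array([0,0,-1.]); return np.c_[x,y,np.cross(x,y)]
O=np.array([.4934,-.1707,.030]); _b=np.radians(-2.93); _h=np.array([np.cos(_b),np.sin(_b),0]); _t=np.radians(20)
dx=np.cos(_t)*_h+np.array([0,0,np.sin(_t)]); dy=np.array([-np.sin(_b),np.cos(_b),0]); dz=np.cross(dx,dy)
Rdeck=np.c_[-dz,-dy,-dx]
def deck(x,y,z): return O+dx*x+dy*y+dz*z
def go(P,R,s=None):
    s=s or monitor.observe(); T=np.array(s['tool_rot'])
    l=T.T@(np.array(P)-s['position'])/.3; a=Ro.from_matrix(T.T@R).as_rotvec()/(np.pi/4)
    print('linear',l.round(4).tolist(),'angular',a.round(4).tolist())
def err(P,R):
    s=monitor.observe(); print('tcp',s['position'].round(4),'err mm',((np.array(P)-s['position'])*1000).round(2),'F',s['ft_force'].round(2),'w',s['gripper_width'],'q',s['qpos'].round(2),'t',s['clock'])
E
python3 - <<'E'
from h import *
go([.6194,.175,.14],Rpick(8.76)); print(dx,dy,dz,deck(.0245,0,.004))
E
```

```text
linear [0.2621, -2.0703, -2.1176] angular [0.3615, 0.0003, 0.0015]
[ 0.93846419 -0.0480332   0.34202014] [0.05111586 0.99869273 0.        ] [-0.34157303  0.01748265  0.93969262] [ 0.51502608 -0.17180688  0.04213826]
```

```bash
python3 -m handwheel '[{"linear":[0,-0.7,-0.7],"angular":[0,0,0]},{"linear":[0,-0.7,-0.7],"angular":[0,0,0]},{"linear":[0,-0.7,-0.7],"angular":[0,0,0]},{"linear":[0,-0.7,-0.7],"angular":[0,0,0]},{"linear":[0,-0.7,-0.7],"angular":[0,0,0]},{"linear":[0,-0.7,-0.7],"angular":[0,0,0]},{"linear":[0,-0.7,-0.7],"angular":[0,0,0]},{"linear":[0,-0.7,-0.7],"angular":[0,0,0]}]'
python3 -c "
from h import *
err([.6194,.175,.14],0);go([.6194,.175,.14],Rpick(8.76))"
```

```text
clock: 0.95
position: [0.4087, -0.377, 0.2188]
tool_rot: [[0.0, 0.425, -0.905], [-0.0, -0.905, -0.425], [-1.0, 0.0, 0.0]]
ft_force: [0.0, -0.4, -0.3]
gripper_width: 0.0929
tcp [ 0.4087 -0.377   0.2188] err mm [210.74 552.02 -78.78] F [ 0.05 -0.42 -0.34] w 0.09294673076296618 q [ 0.66  0.4  -0.02  1.99  0.01  0.76 -0.5 ] t 0.95
linear [0.2623, -1.3665, -1.4185] angular [0.3647, 0.0, -0.0002]
```

```bash
python3 -m handwheel '[{"linear":[0,-0.7,-0.7],"angular":[0,0,0]},{"linear":[0,-0.7,-0.7],"angular":[0,0,0]},{"linear":[0,-0.7,-0.7],"angular":[0,0,0]},{"linear":[0,-0.7,-0.7],"angular":[0,0,0]},{"linear":[0,-0.7,-0.7],"angular":[0,0,0]},{"linear":[0,-0.7,-0.7],"angular":[0,0,0]},{"linear":[0,-0.7,-0.7],"angular":[0,0,0]},{"linear":[0,-0.7,-0.7],"angular":[0,0,0]},{"linear":[0,-0.7,-0.7],"angular":[0,0,0]}]'
python3 -c "
from h import *
err([.6194,.175,.14],0);go([.6194,.175,.14],Rpick(8.76))"
```

```text
clock: 1.85
position: [0.5091, -0.1011, 0.2184]
tool_rot: [[-0.001, 0.42, -0.907], [-0.001, -0.907, -0.42], [-1.0, 0.001, 0.001]]
ft_force: [-0.3, -0.7, 0.3]
gripper_width: 0.0932
tcp [ 0.5091 -0.1011  0.2184] err mm [110.26 276.1  -78.4 ] F [-0.28 -0.69  0.28] w 0.09316203149715066 q [ 0.14  0.36 -0.07  2.06  0.04  0.72 -1.09] t 1.85
linear [0.2603, -0.6809, -0.7205] angular [0.3575, 0.0011, -0.0008]
```

```bash
python3 -m handwheel '[{"linear":[0.26,-0.68,-0.72],"angular":[0.36,0,0]},{"linear":[0.26,-0.68,-0.72],"angular":[0.36,0,0]},{"linear":[0.26,-0.68,-0.72],"angular":[0.36,0,0]},{"linear":[0.26,-0.68,-0.72],"angular":[0.36,0,0]},{"linear":[0.26,-0.68,-0.72],"angular":[0.36,0,0]},{"linear":[0.26,-0.68,-0.72],"angular":[0.36,0,0]},{"linear":[0.26,-0.68,-0.72],"angular":[0.36,0,0]},{"linear":[0.26,-0.68,-0.72],"angular":[0.36,0,0]},{"linear":[0.26,-0.68,-0.72],"angular":[0.36,0,0]},{"linear":[0.26,-0.68,-0.72],"angular":[0.36,0,0]},{"linear":[0.26,-0.68,-0.72],"angular":[0.36,0,0]}]' -0.4
python3 - <<'E'
from h import *
err([.6194,.175,.14],0);go([.6194,.175,.14],Rpick(8.76))
s=monitor.observe(); p,d=optics.snapshot('wrist'); cv2.imwrite('pics/w1.png',p); np.save('pics/w1.npy',d)
C=cam('wrist',s); import pickle; pickle.dump(C,open('pics/w1.pkl','wb'))
print(proj(C,[[.6194,.175,.023]]))
E
```

```text
clock: 2.95
position: [0.6192, 0.1753, 0.1413]
tool_rot: [[0.001, 0.151, -0.989], [-0.0, -0.989, -0.151], [-1.0, 0.0, -0.001]]
ft_force: [-0.3, 0.4, 0.6]
gripper_width: 0.0652
tcp [0.6192 0.1753 0.1413] err mm [ 0.21 -0.3  -1.29] F [-0.3   0.37  0.59] w 0.06524996547844851 q [-0.37  0.59  0.    1.86 -0.    0.69 -1.78] t 2.95
linear [0.0043, 0.0011, -0.0005] angular [-0.0021, -0.0007, -0.0006]
[[321.21247819 223.38658524]]
```

View pics/w1.png

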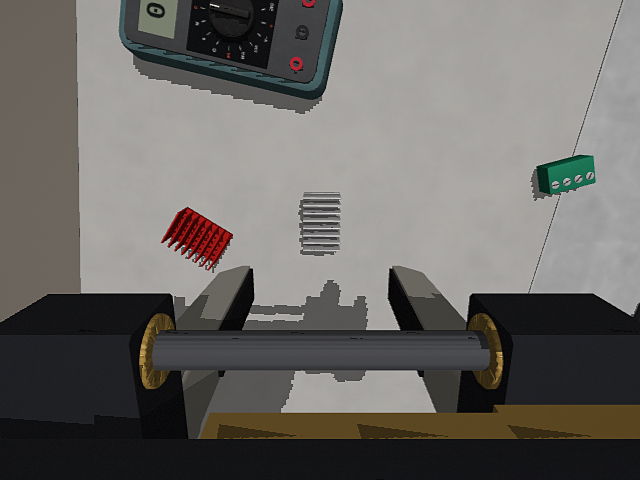

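The wrist view shows the grey heatsink at (320,222), its fins horizontal in the image and so parallel to the jaw axis. The red one is clear at (197,238). I refine the pose from this view.

Run:
```python
from h import *
import pickle
C=pickle.load(open('pics/w1.pkl','rb')); d=np.load('pics/w1.npy')
vv,uu=np.mgrid[180:265,285:360]; uv=np.c_[uu.ravel(),vv.ravel()]; P=pts(C,d,uv); dd=d[uv[:,1],uv[:,0]]
tb=P[(dd>0)&(P[:,2]<.01)]; print('table',np.median(tb[:,2]))
m=(dd>0)&(P[:,2]>.008); print(m.sum(), P[m][:,2].max(), np.percentile(P[m][:,2],90)); print(cv2.minAreaRect((P[m][:,:2]*1000).astype(np.float32)))
m2=(dd>0)&(P[:,2]>.018)
r=cv2.minAreaRect((plane(C,uv[m2],.023)[:,:2]*1000).astype(np.float32)); print('top plane',r)
p=cv2.imread('pics/w1.png'); cv2.imwrite('pics/w1c.png',cv2.resize(p[180:265,285:360],None,fx=7,fy=7,interpolation=0))
```

```text
table -0.000789071111337275
1625 0.023964303312631385 0.02221697256054502
((618.2245483398438, 174.79710388183594), (44.68926239013672, 29.923032760620117), 8.089136123657227)
top plane ((618.968505859375, 174.66162109375), (44.56644821166992, 29.317567825317383), 7.91469144821167)
```

View pics/w1c.png

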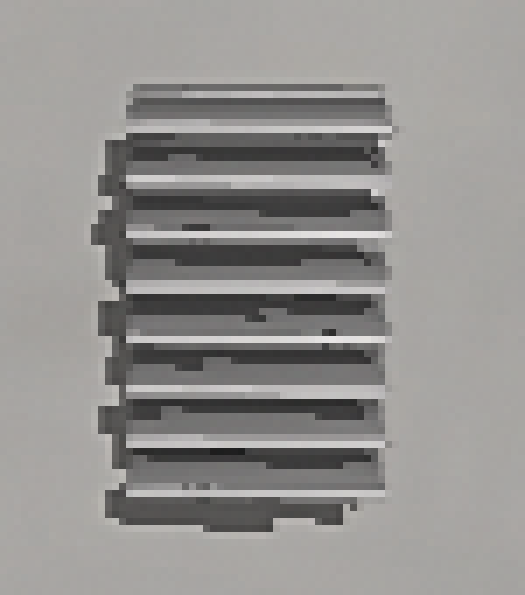

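```bash
python3 -m handwheel '[{"linear":[0.12,0,0],"angular":[0,0,0]},{"linear":[0.24,0,0],"angular":[0,0,0]},{"linear":[0.34,0,0],"angular":[0,0,0]},{"linear":[0.42,0,0],"angular":[0,0,0]},{"linear":[0.453,0,0],"angular":[0,0,0]},{"linear":[0.453,0,0],"angular":[0,0,0]},{"linear":[0.453,0,0],"angular":[0,0,0]}]' -0.4
python3 -c "
from h import *
err([.619,.175,.005],0);go([.619,.175,.005],Rpick(8.5))"
```

```text
clock: 3.7
position: [0.6196, 0.1774, 0.0057]
tool_rot: [[0.001, 0.153, -0.988], [0.0, -0.988, -0.153], [-1.0, -0.0, -0.001]]
ft_force: [0.5, -0.8, -0.6]
gripper_width: 0.0652
tcp [0.6196 0.1774 0.0057] err mm [-0.61 -2.44 -0.69] F [ 0.53 -0.78 -0.63] w 0.06516282214016697 q [-0.37  0.78 -0.    1.93  0.    0.44 -1.79] t 3.7
linear [0.0023, 0.0077, 0.0032] angular [0.0068, -0.0014, 0.0002]
```

```bash
python3 -m handwheel '[{"linear":[0.003,0.007,0.002],"angular":[0,0,0]},{"linear":[0.003,0.007,0.002],"angular":[0,0,0]},{"linear":[0.003,0.007,0.002],"angular":[0,0,0]}]' -0.4
python3 -c "
from h import *
err([.619,.175,.005],0)"
python3 -m handwheel '[{"linear":[0,0,0],"angular":[0,0,0]},{"linear":[0,0,0],"angular":[0,0,0]},{"linear":[0,0,0],"angular":[0,0,0]},{"linear":[0,0,0],"angular":[0,0,0]},{"linear":[0,0,0],"angular":[0,0,0]},{"linear":[0,0,0],"angular":[0,0,0]},{"linear":[0,0,0],"angular":[0,0,0]},{"linear":[0,0,0],"angular":[0,0,0]}]' 1
python3 -c "
from h import *
err([.619,.175,.005],0)"
```

```text
clock: 4.0
position: [0.6191, 0.1753, 0.0047]
tool_rot: [[0.001, 0.153, -0.988], [0.0, -0.988, -0.153], [-1.0, -0.0, -0.001]]
ft_force: [1.0, 0.9, -0.5]
gripper_width: 0.0651
tcp [0.6191 0.1753 0.0047] err mm [-0.11 -0.33  0.35] F [ 1.03  0.87 -0.46] w 0.06509444934595694 q [-0.36  0.78 -0.    1.93  0.    0.44 -1.78] t 4.0
clock: 4.8
position: [0.6187, 0.1754, 0.0038]
tool_rot: [[-0.0, 0.154, -0.988], [-0.0, -0.988, -0.154], [-1.0, 0.0, 0.0]]
ft_force: [-0.1, -0.1, -0.7]
gripper_width: 0.0292
tcp [0.6187 0.1754 0.0038] err mm [ 0.33 -0.4   1.25] F [-0.09 -0.08 -0.7 ] w 0.02915199398549107 q [-0.36  0.78 -0.    1.93  0.    0.44 -1.78] t 4.8
```

The width holds at 29 mm, so it is gripped. I lift and look.

```bash
python3 -m handwheel '[{"linear":[-0.05,0,0],"angular":[0,0,0]},{"linear":[-0.15,0,0],"angular":[0,0,0]},{"linear":[-0.27,0,0],"angular":[0,0,0]},{"linear":[-0.39,0,0],"angular":[0,0,0]},{"linear":[-0.5,0,0],"angular":[0,0,0]},{"linear":[-0.5,0,0],"angular":[0,0,0]},{"linear":[-0.5,0,0],"angular":[0,0,0]}]' 1
python3 - <<'E'
from h import *
s=monitor.observe(); p,d=optics.snapshot('wrist'); cv2.imwrite('pics/w2.png',p); np.save('pics/w2.npy',d)
p2,d2=optics.snapshot('scene'); cv2.imwrite('pics/s2.png',p2[150:390,100:420])
err([.619,.175,.155],0)
go(deck(.05,0,.09),Rdeck)
E
```

```text
clock: 5.5
position: [0.619, 0.1754, 0.1554]
tool_rot: [[0.002, 0.153, -0.988], [0.001, -0.988, -0.153], [-1.0, -0.0, -0.002]]
ft_force: [0.6, -0.4, -1.9]
gripper_width: 0.0299
tcp [0.618  0.1752 0.1533] err mm [ 0.97 -0.18  1.73] F [-0.82  0.85 -1.02] w 0.029521049110770747 q [-0.37  0.57  0.    1.86 -0.    0.71 -1.78] t 5.6
linear [0.0729, 1.0864, 0.5346] angular [0.2589, 0.4444, 0.0452]
```

View pics/w2.png

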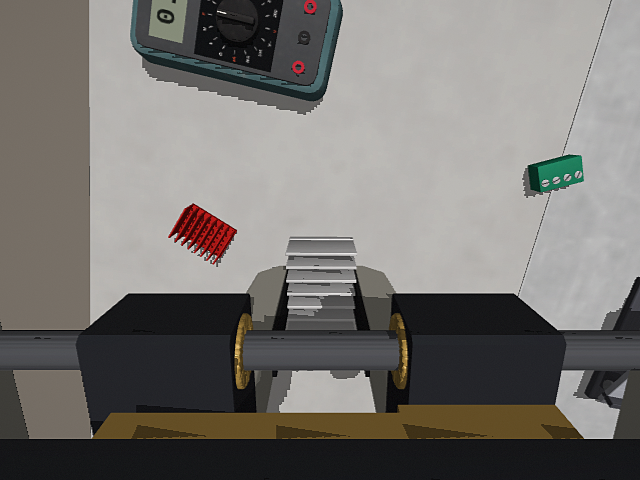

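View pics/s2.png

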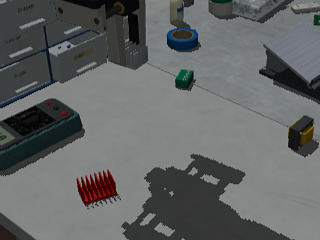

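```bash
python3 -m handwheel '[{"linear":[0,0.12,0.06],"angular":[0,0,0]},{"linear":[0,0.27,0.13],"angular":[0,0,0]},{"linear":[0,0.42,0.2],"angular":[0,0,0]},{"linear":[0,0.55,0.27],"angular":[0,0,0]},{"linear":[0,0.6,0.3],"angular":[0,0,0]},{"linear":[0,0.6,0.3],"angular":[0,0,0]},{"linear":[0,0.6,0.3],"angular":[0,0,0]}]' 1
python3 - <<'E'
from h import *
d=np.load('pics/w2.npy'); c=optics.calibration('wrist'); M=np.array(c['mount'])
vv,uu=np.mgrid[232:330,292:352]; z=d[232:330,292:352]
X=np.stack([(uu-c['cx'])/c['fx']*z,(vv-c['cy'])/c['fy']*z,z,np.ones_like(z)],-1)@M.T
# fin top: per tool-z bin, smallest tool x (highest)
X=X.reshape(-1,4); X=X[(X[:,0]>-.06)&(X[:,0]<.02)&(z.ravel()>0)]
for a in np.arange(-.026,.026,.004):
    q=X[(X[:,2]>=a)&(X[:,2]<a+.004)]
    if len(q)>5: print(round(a+.002,3),len(q),np.percentile(q[:,0],[3,50]).round(4))
err([.5,.0,.155],0)
go(deck(.05,0,.09),Rdeck)
E
```

```text
clock: 6.3
position: [0.5575, -0.0155, 0.1532]
tool_rot: [[-0.001, 0.154, -0.988], [0.001, -0.988, -0.154], [-1.0, -0.001, 0.001]]
ft_force: [0.5, 0.5, 0.8]
gripper_width: 0.0293
-0.024 47 [0.     0.0016]
-0.02 1087 [-0.0188 -0.01  ]
-0.016 779 [-0.0187 -0.0133]
-0.012 13 [-0.0181 -0.0177]
-0.008 826 [-0.0187 -0.0138]
-0.004 743 [-0.0188 -0.0138]
0.0 36 [-0.0181 -0.0176]
0.004 778 [-0.0187 -0.0146]
0.008 689 [-0.0187 -0.0144]
0.012 34 [-0.0183 -0.0177]
0.016 531 [-0.0171 -0.0132]
tcp [ 0.5575 -0.0155  0.1532] err mm [-57.49  15.5    1.81] F [0.48 0.49 0.76] w 0.02932030186592814 q [-0.06  0.49 -0.02  2.05  0.01  0.61 -1.5 ] t 6.3
linear [0.0715, 0.4894, 0.2377] angular [0.2587, 0.4439, 0.0465]
```

```bash
python3 -m handwheel '[{"linear":[0,0.1,0.05],"angular":[0,0,0]},{"linear":[0.02,0.25,0.12],"angular":[0.06,0.11,0.01]},{"linear":[0.04,0.38,0.18],"angular":[0.13,0.22,0.02]},{"linear":[0.06,0.46,0.22],"angular":[0.2,0.33,0.035]},{"linear":[0.07,0.49,0.238],"angular":[0.258,0.444,0.046]},{"linear":[0.07,0.49,0.238],"angular":[0.258,0.444,0.046]},{"linear":[0.07,0.49,0.238],"angular":[0.258,0.444,0.046]},{"linear":[0.07,0.49,0.238],"angular":[0.258,0.444,0.046]}]' 1
python3 - <<'E'
from h import *
err(deck(.05,0,.09),0); go(deck(.05,0,.09),Rdeck)
s=monitor.observe()
p,d=optics.snapshot('wrist'); cv2.imwrite('pics/w3.png',p)
p,d=optics.snapshot('top'); cv2.imwrite('pics/t3.png',p)
p,d=optics.snapshot('scene'); cv2.imwrite('pics/s3.png',cv2.resize(p[100:300,300:520],(660,600)))
go(deck(.0255,0,.015),Rdeck)
E
```

```text
clock: 7.1
position: [0.5072, -0.1759, 0.1317]
tool_rot: [[0.295, -0.04, -0.955], [-0.034, -0.999, 0.031], [-0.955, 0.023, -0.296]]
ft_force: [0.6, -0.8, -1.2]
gripper_width: 0.0293
tcp [ 0.5072 -0.1759  0.1317] err mm [ 2.39  4.34 -0.02] F [ 0.6  -0.77 -1.21] w 0.02930973704640145 q [ 0.47  0.45 -0.29  2.32  0.82  0.12 -2.19] t 7.1
linear [0.0019, -0.0148, -0.0071] angular [0.0233, 0.0618, -0.023]
linear [0.2561, -0.0227, 0.0597] angular [0.0236, 0.0636, -0.0234]
```

View pics/s3.png

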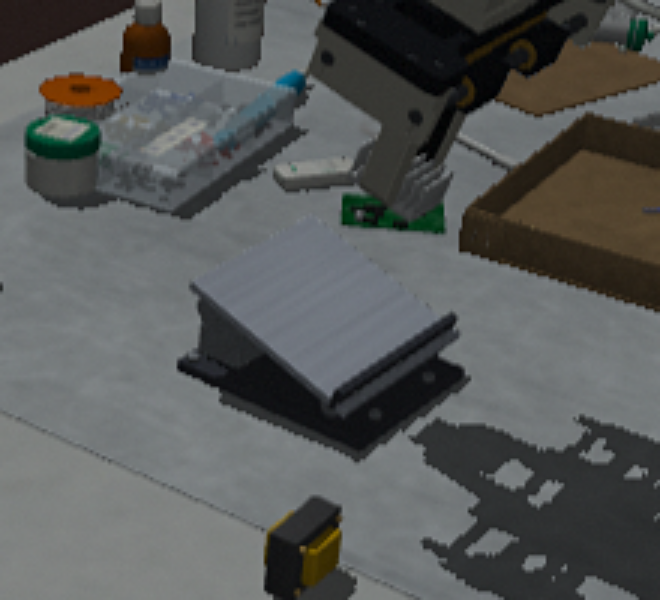

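View pics/w3.png

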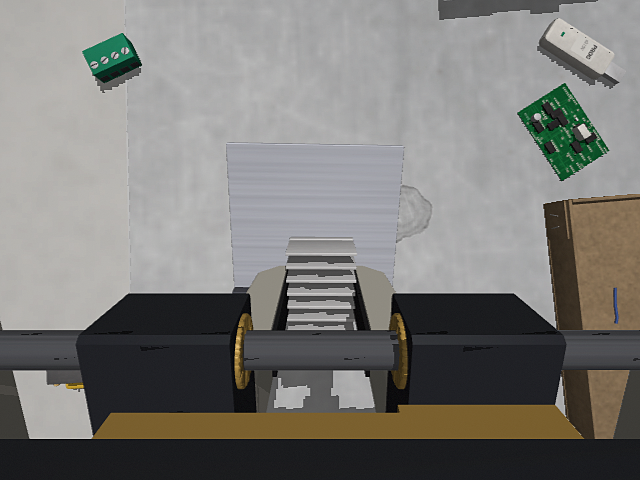

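The orientation lagged by about 3°: joint 6 reads 0.12 against its lower limit of 0.11. I fit a rough kinematic model to the recorded poses, to see whether the half-turned grasp gives a reachable wrist branch.

```bash
cat > kin.py <<'E'
import numpy as np
from scipy.spatial.transform import Rotation as Ro
from scipy.optimize import least_squares
def Rz(a): return Ro.from_euler('z',a).as_matrix()
def Ry(a): return Ro.from_euler('y',a).as_matrix()
def fk(q,p,sg):
    h,a,e1,e2,b,w,L,o1,o7=p
    R=Rz(sg[0]*q[0]+o1); P=np.array([0,0,h])
    R=R@Ry(q[1])@Rz(sg[1]*q[2]); P=P+R@[e1,0,a]
    R=R@Ry(q[3]); P=P+R@[e2,0,b]
    R=R@Rz(sg[2]*q[4])@Ry(q[5]); P=P+R@[w,0,L]
    R=R@Rz(sg[3]*q[6]+o7)
    # tool x = local z ; y = local x , z= local y
    return P,R[:,[2,0,1]]
LIM=np.array([[-2.57,2.57],[-.35,1.97],[-1.29,1.29],[.11,2.56],[-1.05,4.19],[.11,1.86],[-2.63,2.63]])
E
python3 - <<'E'
from kin import *
from h import monitor
import itertools
s=monitor.observe()
def rot(a): return np.array(a).T if 0 else np.array(a)
D=[([1.05731203,.60013788,-.00255865,1.60014148,.00180116,.94291368,-.07981799],[.30647,-.65648,.21775],[[-8e-4,.42308,-.90609],[.00138,-.90609,-.42308],[-1,-.0016,.0001]]),
([.66,.4,-.02,1.99,.01,.76,-.5],[.4087,-.377,.2188],[[0.0,0.425,-0.905],[-0.0,-0.905,-0.425],[-1,0,0]]),
([.14,.36,-.07,2.06,.04,.72,-1.09],[.5091,-.1011,.2184],[[-0.001,0.42,-0.907],[-0.001,-0.907,-0.42],[-1.0,0.001,0.001]]),
([-.37,.59,0,1.86,0,.69,-1.78],[.6192,.1753,.1413],[[0.001,0.151,-0.989],[-0.0,-0.989,-0.151],[-1.0,0,-0.001]]),
([-.36,.78,0,1.93,0,.44,-1.78],[.6191,.1753,.0047],[[0.001,0.153,-0.988],[0.0,-0.988,-0.153],[-1,0,-0.001]]),
([-.06,.49,-.02,2.05,.01,.61,-1.5],[.5575,-.0155,.1532],[[-0.001,0.154,-0.988],[0.001,-0.988,-0.154],[-1,-0.001,0.001]]),
(s['qpos'],s['position'],s['tool_rot'])]
W=[5,1,1,1,1,1,5]
best=None
for sg in itertools.product([1,-1],repeat=4):
  for o1 in (0,np.pi):
   for o7 in (0,np.pi/2,np.pi,-np.pi/2):
    f=lambda p:np.concatenate([w*np.r_[(fk(q,p,sg)[0]-P)*5,(fk(q,p,sg)[1]-np.array(R)).ravel()] for w,(q,P,R) in zip(W,D)])
    r=least_squares(f,[.33,.5,0,0,.45,0,.35,o1,o7])
    if best is None or r.cost<best[0]: best=(r.cost,sg,r.x)
print(best)
for q,P,R in D:
    a,b=fk(q,best[2],best[1]); print(((a-P)*1000).round(1),np.abs(b-np.array(R)).max().round(4))
print(s['qpos'].round(3))
import pickle; pickle.dump((best[1],best[2]),open('kin.pkl','wb'))
E
```

```text
(np.float64(0.02283922814844402), (-1, -1, -1, -1), array([ 0.22547303,  0.66555952,  0.00684569, -0.00512606,  0.43759757,
        0.01337133,  0.29960084, -0.07940505,  3.06395161]))
[-0.8 -0.3  0.1] 0.0016
[ 4.6 10.9  1.4] 0.008
[ 4.5 13.1  3.1] 0.0035
[-0.2  9.8  0. ] 0.0074
[ 0.4  3.3 -5.7] 0.0093
[-2.2 13.4 -1. ] 0.0073
[-0.   0.1  0. ] 0.0232
[ 0.467  0.452 -0.286  2.32   0.81   0.125 -2.172]
```

```bash
cat > kin2.py <<'E'
from kin import *
sg=(-1,-1,-1,-1)
def fk(q,p):
    h,a,e1,e2,b,w,L,y1,y2,y3=p
    R=Rz(-q[0]); P=np.array([0,0,h])
    R=R@Ry(q[1])@Rz(-q[2]); P=P+R@[e1,y1,a]
    R=R@Ry(q[3]); P=P+R@[e2,y2,b]
    R=R@Rz(-q[4])@Ry(q[5]); P=P+R@[w,y3,L]
    R=R@Rz(-q[6]+np.pi); return P,R[:,[2,0,1]]
E
python3 - <<'E'
from kin2 import *
from h import *
s=monitor.observe()
D=[([1.05731203,.60013788,-.00255865,1.60014148,.00180116,.94291368,-.07981799],[.30647,-.65648,.21775],[[-8e-4,.42308,-.90609],[.00138,-.90609,-.42308],[-1,-.0016,.0001]]),
([.66,.4,-.02,1.99,.01,.76,-.5],[.4087,-.377,.2188],[[0.0,0.425,-0.905],[-0.0,-0.905,-0.425],[-1,0,0]]),
([.14,.36,-.07,2.06,.04,.72,-1.09],[.5091,-.1011,.2184],[[-0.001,0.42,-0.907],[-0.001,-0.907,-0.42],[-1.0,0.001,0.001]]),
([-.37,.59,0,1.86,0,.69,-1.78],[.6192,.1753,.1413],[[0.001,0.151,-0.989],[-0.0,-0.989,-0.151],[-1.0,0,-0.001]]),
([-.36,.78,0,1.93,0,.44,-1.78],[.6191,.1753,.0047],[[0.001,0.153,-0.988],[0.0,-0.988,-0.153],[-1,0,-0.001]]),
([-.06,.49,-.02,2.05,.01,.61,-1.5],[.5575,-.0155,.1532],[[-0.001,0.154,-0.988],[0.001,-0.988,-0.154],[-1,-0.001,0.001]]),
(s['qpos'],s['position'],s['tool_rot'])]
W=[5,1,1,1,1,1,5]
f=lambda p:np.concatenate([w*np.r_[(fk(q,p)[0]-P)*5,(fk(q,p)[1]-np.array(R)).ravel()] for w,(q,P,R) in zip(W,D)]+[np.array(p)[[2,3,5]]*.02])
r=least_squares(f,[.33,.5,0,0,.45,0,.35,-.05,0,0]); print(r.cost,r.x.round(4))
for q,P,R in D:
    a,b=fk(q,r.x); print(((a-P)*1000).round(1),np.abs(b-np.array(R)).max().round(4))
p=r.x; np.save('kin.npy',p)
def ik(P,R,seed):
    g=lambda q:np.r_[(fk(q,p)[0]-P)*5,(fk(q,p)[1]-R).ravel(),(q-seed)*1e-3]
    return least_squares(g,np.clip(seed,LIM[:,0]+1e-3,LIM[:,1]-1e-3),bounds=(LIM[:,0],LIM[:,1]))
rng=np.random.default_rng(0)
for nm,R in (('same',Rdeck),('half',Rdeck@np.diag([1,-1,-1.]))):
  for pos in (deck(.05,0,.09),deck(.0255,0,.005)):
    sols=[]
    for k in range(60):
        seed=rng.uniform(LIM[:,0],LIM[:,1]) if k else s['qpos']; seed=np.array(seed); 
        if k: seed[:4]=np.array(s['qpos'])[:4]+rng.normal(0,.3,4)
        o=ik(pos,R,seed); a,b=fk(o.x,p)
        e=np.linalg.norm(a-pos)*1000, np.degrees(Ro.from_matrix(b.T@R).magnitude())
        m=np.minimum(o.x-LIM[:,0],LIM[:,1]-o.x).min()
        if e[0]<2 and e[1]<.5: sols.append((m,o.x.round(2).tolist()))
    sols.sort(reverse=True); print(nm,pos.round(3),len(sols)); [print('  ',round(x[0],3),x[1]) for x in sols[:4]]
E
```

```text
0.0011526840289221051 [ 0.2311  0.6562 -0.0029  0.001   0.4358 -0.0028  0.2991  0.6172 -0.6669
 -0.0069]
[-0.  0.  0.] 0.0
[-3.1  0.9 -0.7] 0.0077
[ 3.9 -1.5  0.1] 0.0037
[0.9 4.5 1.3] 0.0091
[ 0.9 -2.4 -0.4] 0.0092
[-2.3  1.  -1.1] 0.0076
[-0. -0.  0.] 0.0
same [ 0.51  -0.172  0.132] 12
   0.0 [0.55, 0.46, -0.39, 2.34, 1.26, 0.11, -2.63]
   0.0 [0.55, 0.46, -0.39, 2.34, 1.26, 0.11, -2.63]
   0.0 [0.55, 0.46, -0.39, 2.34, 1.26, 0.11, -2.63]
   0.0 [0.55, 0.46, -0.39, 2.34, 1.26, 0.11, -2.63]
same [ 0.516 -0.172  0.043] 23
   0.192 [0.09, 0.68, 0.28, 2.36, 4.0, 0.34, 0.93]
   0.191 [0.09, 0.68, 0.28, 2.36, 4.0, 0.34, 0.93]
   0.141 [0.54, 0.65, -0.38, 2.38, 2.49, 0.25, 2.45]
   0.133 [0.06, 0.69, 0.34, 2.36, 4.06, 0.37, 0.87]
half [ 0.51  -0.172  0.132] 39
   0.214 [0.91, 0.55, -0.92, 2.35, 1.44, 0.4, 0.32]
   0.214 [0.87, 0.53, -0.85, 2.35, 1.43, 0.36, 0.33]
   0.214 [0.86, 0.53, -0.84, 2.35, 1.43, 0.35, 0.33]
   0.214 [0.85, 0.53, -0.82, 2.35, 1.43, 0.34, 0.33]
half [ 0.516 -0.172  0.043] 47
   0.177 [0.16, 0.66, 0.18, 2.36, 3.87, 0.29, -2.08]
   0.177 [0.61, 0.66, -0.47, 2.38, 2.32, 0.29, -0.51]
   0.177 [0.61, 0.66, -0.49, 2.38, 2.3, 0.29, -0.5]
   0.176 [0.62, 0.67, -0.5, 2.38, 2.28, 0.3, -0.47]
```

The half-turned grasp (the same grip on the part) has ample joint margin, at hover and at the placing pose. I turn the tool by -180° about its own axis while high over the deck.

```bash
python3 -m handwheel '[{"linear":[-0.15,0,0],"angular":[-0.15,0,0]},{"linear":[-0.15,0,0],"angular":[-0.35,0,0]},{"linear":[-0.15,0,0],"angular":[-0.55,0,0]},{"linear":[-0.15,0,0],"angular":[-0.75,0,0]},{"linear":[-0.15,0,0],"angular":[-0.95,0,0]},{"linear":[-0.15,0,0],"angular":[-1,0,0]},{"linear":[-0.15,0,0],"angular":[-1,0,0]}]' 1
python3 -m handwheel '[{"linear":[0,0,0],"angular":[-0.19,0,0]},{"linear":[0,0,0],"angular":[-0.38,0,0]},{"linear":[0,0,0],"angular":[-0.57,0,0]},{"linear":[0,0,0],"angular":[-0.76,0,0]},{"linear":[0,0,0],"angular":[-0.95,0,0]},{"linear":[0,0,0],"angular":[-1,0,0]}]' 1
python3 - <<'E'
from h import *
err(deck(.05,0,.135),0); go(deck(.05,0,.135),Rdeck@np.diag([1,-1,-1.]))
E
```

```text
clock: 7.95
position: [0.4929, -0.1748, 0.1747]
tool_rot: [[0.292, 0.648, -0.703], [-0.033, -0.728, -0.685], [-0.956, 0.223, -0.191]]
ft_force: [-0.1, -0.0, -0.8]
gripper_width: 0.0291
clock: 8.55
position: [0.4925, -0.175, 0.1746]
tool_rot: [[0.292, 0.956, -0.039], [-0.033, -0.03, -0.999], [-0.956, 0.293, 0.023]]
ft_force: [-0.1, -0.1, -0.5]
gripper_width: 0.0294
tcp [ 0.4925 -0.175   0.1746] err mm [ 1.7  4.3 -0.6] F [-0.08 -0.08 -0.49] w 0.029396206111066955 q [ 0.96  0.49 -0.95  2.28  1.04  0.45 -0.84] t 8.55
linear [0.0031, 0.0044, -0.0146] angular [-1.9752, -0.0338, 0.0695]
```

```bash
python3 -m handwheel '[{"linear":[0,0,0],"angular":[-0.19,0,0]},{"linear":[0,0,0],"angular":[-0.38,0,0]},{"linear":[0,0,0],"angular":[-0.57,0,0]},{"linear":[0,0,0],"angular":[-0.76,0,0]},{"linear":[0,0,0],"angular":[-0.95,0,0]},{"linear":[0,0,0],"angular":[-1,0,0]}]' 1
python3 -m handwheel '[{"linear":[0,0,0],"angular":[-0.19,0,0]},{"linear":[0,0,0],"angular":[-0.38,0,0]},{"linear":[0,0,0],"angular":[-0.57,0,0]},{"linear":[0,0,0],"angular":[-0.76,0,0]},{"linear":[0,0,0],"angular":[-0.95,0,0]},{"linear":[0,0,0],"angular":[-0.98,0,0]},{"linear":[0,0,0],"angular":[-0.98,0,0]}]' 1
python3 - <<'E'
from h import *
err(deck(.05,0,.135),0); go(deck(.05,0,.135),Rdeck@np.diag([1,-1,-1.]))
E
```

```text
clock: 9.15
position: [0.4922, -0.175, 0.1744]
tool_rot: [[0.291, 0.703, 0.649], [-0.033, 0.685, -0.728], [-0.956, 0.19, 0.222]]
ft_force: [-0.1, 0.6, -0.9]
gripper_width: 0.0296
clock: 9.85
position: [0.4924, -0.1753, 0.1746]
tool_rot: [[0.292, 0.06, 0.955], [-0.034, 0.998, -0.052], [-0.956, -0.017, 0.293]]
ft_force: [0.0, -0.0, -0.1]
gripper_width: 0.0295
tcp [ 0.4924 -0.1753  0.1746] err mm [ 1.81  4.6  -0.64] F [ 0.03 -0.03 -0.07] w 0.029482005771388316 q [ 1.11  0.62 -1.23  2.27  1.19  0.65  0.56] t 9.85
linear [0.0033, 0.0157, 0.0043] angular [-0.0039, -0.0653, 0.0245]
```

```bash
python3 -m handwheel '[{"linear":[0.003,0.0155,0.004],"angular":[-0.004,-0.065,0.0245]},{"linear":[0.003,0.0155,0.004],"angular":[-0.004,-0.065,0.0245]},{"linear":[0.003,0.0155,0.004],"angular":[-0.004,-0.065,0.0245]}]' 1
cat >> h.py <<'E'
RD=Rdeck@np.diag([1,-1,-1.])
E
python3 - <<'E'
from h import *
err(deck(.05,0,.135),0); go(deck(.05,0,.135),RD); go(deck(.0255,0,.03),RD)
p,d=optics.snapshot('scene'); cv2.imwrite('pics/s4.png',p)
E
```

```text
clock: 10.15
position: [0.4939, -0.1717, 0.1743]
tool_rot: [[0.341, 0.05, 0.939], [-0.019, 0.999, -0.046], [-0.94, -0.002, 0.342]]
ft_force: [-0.0, 0.1, 0.3]
gripper_width: 0.0294
tcp [ 0.4939 -0.1717  0.1743] err mm [ 0.27  0.95 -0.31] F [-0.02  0.11  0.29] w 0.029375633715762146 q [ 1.12  0.61 -1.22  2.31  1.28  0.58  0.49] t 10.15
linear [0.0012, 0.0032, 0.0003] angular [0.0021, -0.0004, 0.0024]
linear [0.3513, 0.004, -0.0812] angular [0.0021, -0.0004, 0.0024]
```

View pics/s4.png

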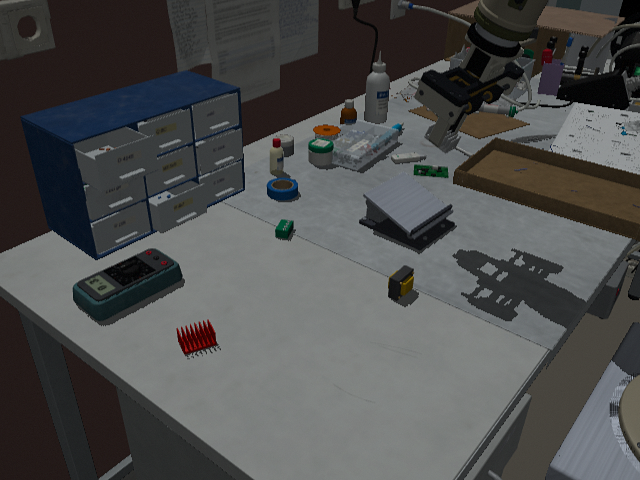

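```bash
python3 -m handwheel '[{"linear":[0.06,0.003,-0.02],"angular":[0,0,0.002]},{"linear":[0.14,0.003,-0.04],"angular":[0,0,0.002]},{"linear":[0.22,0.003,-0.06],"angular":[0,0,0.002]},{"linear":[0.3,0.003,-0.08],"angular":[0,0,0.002]},{"linear":[0.35,0.004,-0.081],"angular":[0,0,0.002]},{"linear":[0.35,0.004,-0.081],"angular":[0,0,0.002]},{"linear":[0.35,0.004,-0.081],"angular":[0,0,0.002]}]' 1
python3 - <<'E'
from h import *
err(deck(.0255,0,.03),0); go(deck(.0255,0,.03),RD); go(deck(.0255,0,.005),RD)
s=monitor.observe();p,d=optics.snapshot('wrist'); cv2.imwrite('pics/w5.png',p)
p,d=optics.snapshot('scene'); cv2.imwrite('pics/s5.png',cv2.resize(p[100:300,300:520],(660,600)))
E
```

```text
clock: 10.9
position: [0.5078, -0.171, 0.0675]
tool_rot: [[0.342, 0.048, 0.938], [-0.017, 0.999, -0.045], [-0.939, -0.0, 0.343]]
ft_force: [-0.4, 0.6, -1.0]
gripper_width: 0.0293
tcp [ 0.5078 -0.171   0.0675] err mm [-0.71 -0.39 -0.59] F [-0.45  0.61 -0.98] w 0.029344178033581334 q [ 0.97  0.82 -1.08  2.37  1.75  0.66  0.07] t 10.9
linear [0.0011, -0.0014, -0.0028] angular [0.0041, 0.0012, -0.0011]
linear [0.0844, -0.0015, -0.0029] angular [0.0041, 0.0012, -0.0011]
```

View pics/s5.png

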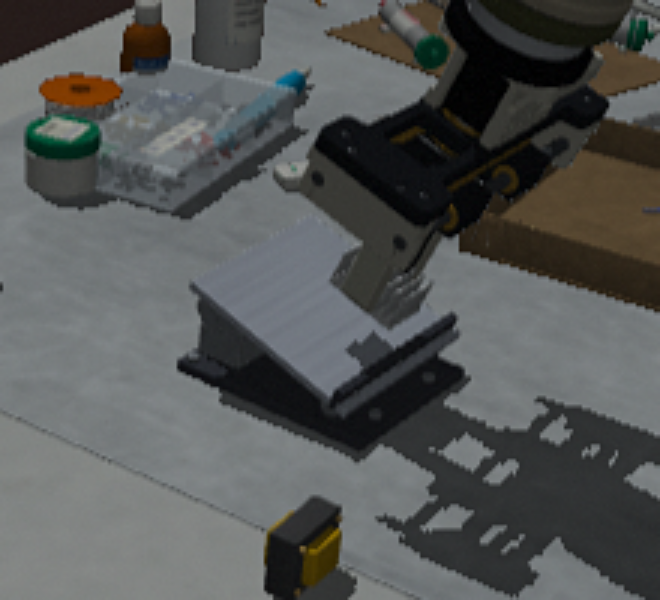

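View pics/w5.png

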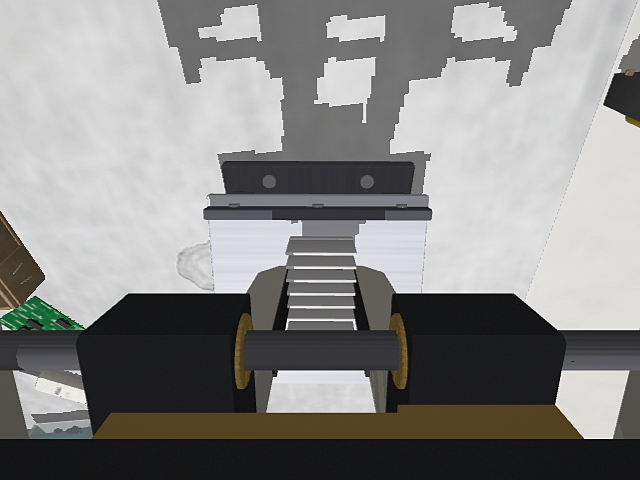

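```bash
python3 -m handwheel '[{"linear":[0.02,-0.001,-0.002],"angular":[0.004,0.001,0]},{"linear":[0.04,-0.001,-0.002],"angular":[0.004,0.001,0]},{"linear":[0.06,-0.001,-0.002],"angular":[0.004,0.001,0]},{"linear":[0.072,-0.001,-0.002],"angular":[0.004,0.001,0]},{"linear":[0.076,-0.001,-0.002],"angular":[0.004,0.001,0]},{"linear":[0.076,-0.001,-0.002],"angular":[0.004,0.001,0]},{"linear":[0.076,-0.001,-0.002],"angular":[0.004,0.001,0]}]' 1
python3 - <<'E'
from h import *
for i in range(1):
    err(deck(.0255,0,.005),0); go(deck(.0255,0,.005),RD)
s=monitor.observe(); print('deck coords',(np.c_[dx,dy,dz].T@(s['position']-O)).round(4), 'F deck',(np.c_[dx,dy,dz].T@s['ft_force']).round(2))
p,d=optics.snapshot('scene'); cv2.imwrite('pics/s6.png',cv2.resize(p[140:260,360:480],(720,600)))
E
```

```text
clock: 11.7
position: [0.5148, -0.1719, 0.0458]
tool_rot: [[0.342, 0.05, 0.938], [-0.017, 0.999, -0.047], [-0.939, 0.0, 0.343]]
ft_force: [0.7, -0.1, -0.8]
gripper_width: 0.0294
tcp [ 0.5148 -0.1719  0.0458] err mm [ 0.84  0.04 -2.38] F [ 0.72 -0.14 -0.75] w 0.02939685412239367 q [ 0.96  0.87 -1.07  2.36  1.81  0.69  0.03] t 11.7
linear [0.0084, 0.0003, -0.0001] angular [0.001, 0.001, -0.0007]
deck coords [ 0.0255 -0.0001  0.0075] F deck [ 0.43 -0.1  -0.95]
```

View pics/s6.png

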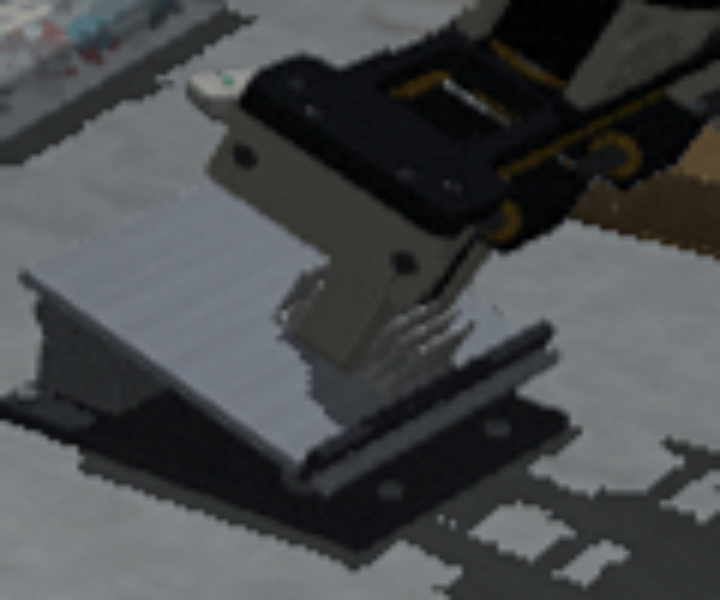

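Nearly down, about 3 mm off the deck by the numbers. I lower in roughly 1 mm steps and watch the force.

```bash
cat > st.py <<'E'
from h import *
s=monitor.observe(); A=np.c_[dx,dy,dz].T
print('deck',(A@(s['position']-O)*1000).round(1),'F',(A@s['ft_force']).round(2),'w',s['gripper_width'].round(4),'t',s['clock'])
E
python3 -m handwheel '[{"linear":[0.004,0,0],"angular":[0,0,0]},{"linear":[0.007,0,0],"angular":[0,0,0]},{"linear":[0.007,0,0],"angular":[0,0,0]}]' 1 >/dev/null; python3 st.py
python3 -m handwheel '[{"linear":[0.003,0,0],"angular":[0,0,0]},{"linear":[0.003,0,0],"angular":[0,0,0]}]' 1 >/dev/null; python3 st.py
```

```text
Traceback (most recent call last):
  File "st.py", line 3, in <module>
    print('deck',(A@(s['position']-O)*1000).round(1),'F',(A@s['ft_force']).round(2),'w',s['gripper_width'].round(4),'t',s['clock'])
                                                                                        ^^^^^^^^^^^^^^^^^^^^^^^^
AttributeError: 'float' object has no attribute 'round'
Traceback (most recent call last):
  File "st.py", line 3, in <module>
    print('deck',(A@(s['position']-O)*1000).round(1),'F',(A@s['ft_force']).round(2),'w',s['gripper_width'].round(4),'t',s['clock'])
                                                                                        ^^^^^^^^^^^^^^^^^^^^^^^^
AttributeError: 'float' object has no attribute 'round'
```

```bash
sed -i "s/s\['gripper_width'\].round(4)/s['gripper_width']/" st.py; python3 st.py
```

```text
deck [25.5 -0.2  4.4] F [ 0.01 -0.57 -0.25] w 0.029590071298169787 t 12.25
```

```bash
python3 -m handwheel '[{"linear":[0.002,0,0],"angular":[0,0,0]},{"linear":[0.002,0,0],"angular":[0,0,0]}]' 1 >/dev/null; python3 st.py
python3 -m handwheel '[{"linear":[0.002,0,0],"angular":[0,0,0]},{"linear":[0.002,0,0],"angular":[0,0,0]}]' 1 >/dev/null; python3 st.py
```

```text
deck [25.5 -0.2  3.8] F [ 0.22 -0.59  0.04] w 0.029762989302334716 t 12.45
deck [25.6 -0.2  3.5] F [-1.15 -1.29  3.83] w 0.029610175409651024 t 12.65
```

Contact with the deck: 3.8 N along its normal. I slide down to the ledge.

```bash
python3 -m handwheel '[{"linear":[0,0,-0.003],"angular":[0,0,0]},{"linear":[0,0,-0.005],"angular":[0,0,0]},{"linear":[0,0,-0.005],"angular":[0,0,0]}]' 1 >/dev/null; python3 st.py
python3 -m handwheel '[{"linear":[0,0,-0.003],"angular":[0,0,0]},{"linear":[0,0,-0.003],"angular":[0,0,0]}]' 1 >/dev/null; python3 st.py
```

```text
deck [24.5 -0.1  3.5] F [ 1.21 -0.17  5.15] w 0.029367529553249408 t 12.95
deck [23.6 -0.   3.5] F [ 1.47 -0.02  4.59] w 0.0292120693233991 t 13.15
```

```bash
python3 -m handwheel '[{"linear":[0,0,-0.002],"angular":[0,0,0]},{"linear":[0,0,-0.002],"angular":[0,0,0]}]' 1 >/dev/null; python3 st.py
python3 -m handwheel '[{"linear":[0,0,0],"angular":[0,0,0]},{"linear":[0,0,0],"angular":[0,0,0]},{"linear":[0,0,0],"angular":[0,0,0]},{"linear":[0,0,0],"angular":[0,0,0]},{"linear":[0,0,0],"angular":[0,0,0]},{"linear":[0,0,0],"angular":[0,0,0]}]' -0.3 >/dev/null; python3 st.py
python3 - <<'E'
from h import *
p,d=optics.snapshot('wrist'); cv2.imwrite('pics/w7.png',p)
E
```

```text
deck [23.3  0.   3.5] F [ 2.14 -1.08  3.98] w 0.029130299259337678 t 13.35
deck [22.5 -0.2  3.3] F [ 0.24  0.39 -1.18] w 0.06022158862041142 t 13.95
```

View pics/w7.png

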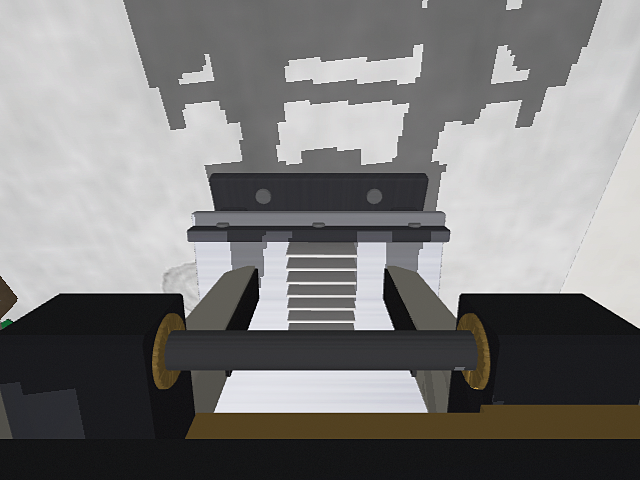

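The jaws are open. The heatsink stands fins up between them at (321,285), its end fin at the ledge (v≈240), and it is centred along the ledge (ledge u 188–450, centre 319). I back off along the tool axis.

```bash
python3 -m handwheel '[{"linear":[-0.04,0,0],"angular":[0,0,0]},{"linear":[-0.1,0,0],"angular":[0,0,0]},{"linear":[-0.2,0,0],"angular":[0,0,0]},{"linear":[-0.32,0,0],"angular":[0,0,0]},{"linear":[-0.43,0,0],"angular":[0,0,0]},{"linear":[-0.45,0,0],"angular":[0,0,0]},{"linear":[-0.45,0,0],"angular":[0,0,0]}]' -0.3
python3 - <<'E'
from h import *
s=monitor.observe();p,d=optics.snapshot('wrist'); cv2.imwrite('pics/w8.png',p)
C=cam('wrist',s); A=np.c_[dx,dy,dz].T
p2,d2=optics.snapshot('scene'); cv2.imwrite('pics/s8.png',cv2.resize(p2[160:310,360:480],(480,600)))
K=proj(C,[deck(.0225,0,.023)])[0]; print(K)
vv,uu=np.mgrid[150:330,250:400]; uv=np.c_[uu.ravel(),vv.ravel()]; P=(pts(C,d,uv)-O)@A.T
dd=d[uv[:,1],uv[:,0]]
m=(dd>0)&(P[:,2]>.013)&(P[:,2]<.03)&(np.abs(P[:,1])<.04)&(P[:,0]>-.02)&(P[:,0]<.07)
print(m.sum(),np.percentile(P[m],[1,50,99],axis=0).round(4).tolist(),cv2.minAreaRect((P[m][:,:2]*1000).astype(np.float32)))
f=(dd>0)&(np.abs(P[:,2])<.004)&(P[:,0]>.0)&(P[:,0]<.1); print('deck z',np.median(P[f][:,2]))
top=m&(P[:,2]>.021)
q=P[top]; print('fin-top tilt fit',np.linalg.lstsq(np.c_[q[:,:2],np.ones(len(q))],q[:,2],rcond=None)[0].round(3),len(q))
E
```

```text
clock: 14.7
position: [0.4671, -0.17, 0.1696]
tool_rot: [[0.344, 0.051, 0.937], [-0.02, 0.999, -0.047], [-0.939, -0.003, 0.345]]
ft_force: [-0.3, 0.4, 0.5]
gripper_width: 0.0606
[322.13848578 224.48816017]
1300 [[0.0, -0.015, 0.0131], [0.0246, -0.0001, 0.0205], [0.0439, 0.0143, 0.0235]] ((22.071237564086914, -0.3639106750488281), (44.63611602783203, 30.0081729888916), 0.1115967184305191)
deck z -0.0006909778394298446
fin-top tilt fit [0.    0.004 0.022] 574
```

View pics/w8.png

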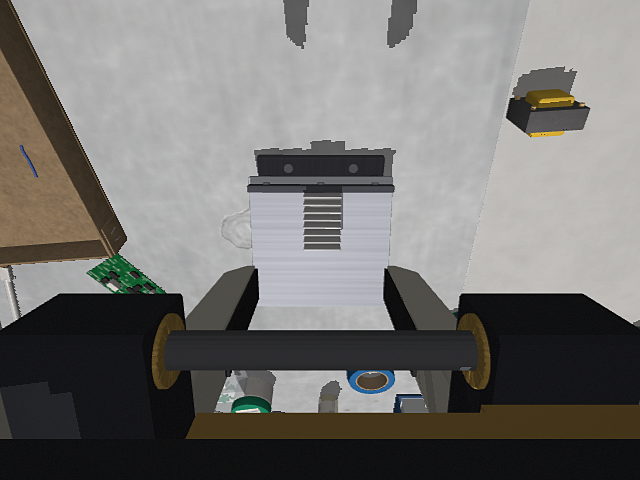

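View pics/s8.png

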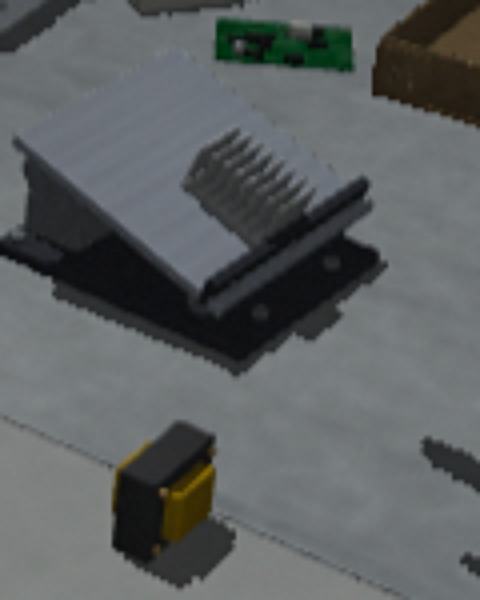

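The wrist view shows the heatsink at (322,220), flat, square and touching the ledge. In deck coordinates its centre is x 22.1 and y -0.4 mm, yaw 0.1°, fin tops parallel to the deck. The transformer is undisturbed.

Run:
```python
from h import *
P0=cv2.imread('pics/top0.png').astype(int); p,d=optics.snapshot('top')
for n,(u0,u1,v0,v1) in dict(tb=(340,375,160,190),tr=(335,368,298,328),red=(175,215,212,252)).items():
    print(n,np.abs(p[v0:v1,u0:u1].astype(int)-P0[v0:v1,u0:u1]).mean().round(2))
from cell import finish_job
print(finish_job())
```

```text
tb 9.65
tr 8.28
red 8.9
the job is handed in; nothing more can be done
None
```

The grey heatsink is on the sine plate's deck, fins up and base flat on the slope, with one 30 mm end against the ledge. I let go of it, backed the gripper off about 135 mm and handed the job in at about 15 s of the 42 s.

- **Move:** I lowered it until the deck pushed back with about 4 N, slid it about 2 mm down toward the ledge and opened the jaws there. The red look-alike was not touched.
- **Problem on the way:** the first approach over the deck brought joint 6 close to its lower limit and left the tool about 3° off. I gave the tool a half turn while high above the deck. After that the orientation was right to about 0.1°.
- **Last check on the heatsink:** in the wrist picture after backing off, its centre was 22.1 mm up from the ledge (22.5 expected) and 0.4 mm off the ledge's middle. It was turned 0.1° from square, and the fin tops were parallel to the deck within about 0.2°.
- **Transformer and terminal block:** the final top-view comparison with the first picture was inconclusive. All three checked areas (both bystanders and the red look-alike) differed by a similar 8–10 grey levels. I put that down to lighting and noise, but did not check it further. Pictures taken during the job showed both bystanders apparently where they had been. The last wrist and scene pictures show the transformer but not the terminal block.

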